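# Tighten the wing nut of a circuit board holder by fingertip strokes

## Robot

A 7-joint arm with a two-finger parallel gripper is mounted at the origin on the work surface. World frame = base frame: x ahead of the robot, y to its left, z up, the work surface at z = 0. Lengths are in m, angles in rad, forces in N, time in s.
With the tool pointing down it reaches from about 0.35 to 0.775 m from the base axis. Payload 3.1 kg.
Tool frame: the origin (TCP) lies between the finger pads; the fingertips stand 14 mm ahead of it and the grasp point (between the pads) lies 5 mm behind it (robot.nose_length is the z of the fingertips in the tool frame, in m); z points along the fingers, y is the line along which they close (so a half turn about z gives the same grasp; the last joint's range is limited). The gripper opens to 85 mm and grips with 20 to 120 N. Pads are 22 mm wide; open, the fingers measure 114 mm over their backs; the gripper's body (76 mm by 85 mm) begins 54 mm behind the grasp point. The pads swing forward as they close: fully open they stand 13 mm farther back than shut.
Start: joints at [1.146, 0.311, 0.014, 1.512, -0.004, 1.319, -0.027], TCP at [0.205, -0.51, 0.245] pointing down, gripper open.
Joint ranges: [-2.7, 2.7], [-0.3, 1.91], [-1.27, 1.3], [0.12, 2.57], [-1.44, 4.58], [0.2, 2.03], [-3.05, 3.05]. Speed limits (rad/s): [2.79, 2.79, 3.14, 3.14, 3.14, 3.14, 3.14].

## Interface

Orientations are given as [roll, pitch, yaw] about the fixed x, y, z axes, in that order (R = Rz(yaw) Ry(pitch) Rx(roll)).
In Python, from rig import robot gives the robot as it stands. The module is installed in compiled form; this text tells all that it offers.
- The arm moves only by the tool apply_moves, never from a script. Its argument "motion" is a list of rows, each an object of numbers: "grip": the finger opening in m, from 0 to 0.0854; "x", "y", "z": the shift along the tool's x, y, z in m; "rx", "ry", "rz": the turn, a rotation vector about the tool's x, y, z in rad. A call has 1 to 10 rows; each row shifts and turns the commanded pose from where the row before left it, along the tool's axes as they then stand; what a row does not reach is not made up. A row lasts 1/10 s, in which the tool goes at most 50 mm and 8.59 degrees, less where a joint would pass 70% of its speed; a pose out of reach is approached as far as the arm can. A call is refused whole if a number of a shift passes 0.05 or a number of a turn 0.15, either way. A call with a gripper value outside its range is refused whole. The fingers move at their own pace and stop on an object; "grip_force" is the grip in N (left out, the last holds). Time passes only in rows, so rows that do not move let the fingers close. It gives the time, the measured TCP pose, the force, the opening and the grip force at its end, in the units of the state.
- robot.read_state(): the state, without advancing time (a new reading comes with each control period).
- robot.grab_frame(name): name is "scene" or "top" or "wrist"; returns a dict with "img" (400x640x3 uint8, blue, green, red), "fx", "fy", "cx", "cy" (pixels), "R" (3x3) and "t" (3): a world point X has camera coordinates R X + t. Camera axes: x right, y down, z forward; pixel columns grow to the right and rows downward; lengths in m; the calibration is good to about 2 mm. The wrist camera is an equidistant fisheye: a pixel r from the principal point sees the ray r / f radians off the axis. A picture is of the moment at which its call begins. There is no depth.
- robot.job_done(): hands the job in; it is judged then, once.
The state is a dict: "t": time; "q": joint angles; "joint_vel": joint speeds; "effort": joint torques, N m; "position": TCP position; "orientation": TCP orientation; "contact_force": force on the tool from outside, world axes, zero at the start; "ft_torque": the same for the moment, N m; "grip_width": opening from 0.0 (shut) to 1.0 (fully open); "gripper_force": force on a finger pad.
Only numpy, scipy, OpenCV 4.12 (cv2) and the standard library are available. Lean on these libraries where they do the work, as an engineer would, in place of code of your own. Each camera call takes 0.05 s, during which the arm holds its last target. There are 200 camera calls.

## Task

The circuit board lies loose in its holder: with the closed fingertips, push the wings of the wing nut round clockwise (seen from above), stroke after stroke, until the nut is fully home against its stop and the strap is down on the board. Only push the wings, gently: do not pinch or force the nut. Do not lift or shift the holder, leave the board and the other things on the bench where they are, and finish clear of everything.

Things in the scene. Friction and masses are not known exactly. Their poses are not given: they have to be found in the camera images.
- holder: Circuit board holder, 2.6 kg, standing loose on the bench (it slides if pushed hard). Origin: on the bench directly under the axis of the wing nut's stud; z up, x runs from the stud along the clamp strap towards the board. Black steel base 12 mm thick, from x = -60 to +145 mm, y = -55 to +55 mm.
- fence (a point): Middle of the top edge of the holder's blue fence plate, which stands on the base beside the nut: y = +44 to +53 mm, x = -50 to +50 mm in the holder's frame, top 59 mm above the bench. The wings clear it but a fingertip does not fit between, so the nut can only be stroked on the other sides.
- wing_nut (a joint): Angle of the wing nut on its upright stud, rad; grows as it turns clockwise seen from above (tightening). Firm stop at 6.283 (snug): the red wing then points along the holder's +x, over the strap to the board. At value q the red wing points q clockwise of the holder's +x. Starts between 0.5 and 2.5. Light steady friction, 0.04 N m; it stays where left, and sinks 4 mm over its whole travel.
- nut_center (a point): Centre of the wing nut: on its axis, half-way up the wings, 48 to 52 mm above the bench, 17 mm above the strap's top. Brass hub, radius 15 mm at the foot, 10 mm above. Two opposite flat upright wings (one brass, one red), 8 mm thick, rounded ears reaching 38 mm from the axis; at radii of 17 to 33 mm they stand from 10 mm below to 10 mm above this point, top 13 mm above it.
- red_tip (a point): Outermost point of the red wing, 38 mm from the nut's axis, half-way up the wing.
- strap: Flat steel clamp strap under the wing nut, 90 x 24 x 6 mm, along the holder's x from -38 to +52 mm; origin on the nut's axis at the strap's underside. It comes down 4 mm onto the board's edge as the nut is tightened, top then 31 mm above the bench. It carries the wing nut.
- board_center (a point): Centre of the green circuit board, 100 x 80 x 3 mm, lying loose on the holder's rails, its centre 78 mm from the stud along the holder's x, top 25 mm above the bench; its parts stand up to 9 mm higher.
- spool_center (a point): Centre of the solder spool, blue with grey wire, 48 mm diameter, 38 mm high, upright. Bystander.
- tweezers_center (a point): Middle of the steel tweezers lying flat, 125 mm long, 10 mm high. Bystander.
- tin_center (a point): Centre of the round aluminium tip-cleaning tin with brass filling, 56 mm diameter, 34 mm high. Bystander.
- flux_center (a point): Centre of the small white flux bottle with red cap, 32 mm diameter, 70 mm high. Bystander.
- driver_grip (a point): Handle of the yellow screwdriver lying on the bench, 160 mm long. Bystander.
- dish_center (a point): Centre of the black parts dish, 72 mm diameter, 22 mm high. Bystander.
Things that resemble listed ones, but are neither listed nor needed, are in the scene too. Leave any green or pink look-alike of the holder alone.

How it is judged:
At the end, for the whole second after the job is handed in: The wing nut has been turned clockwise to within 0.25 rad of its stop (joint above 6.03), the holder stands level within 20 mm of where it was, the board is still in it, and every bystander is within 30 mm of where it was (value of joint wing_nut above 6.03 rad and distance of holder from where it was at the start of the episode below 0.02 m and distance between board_center and nut_center below 0.095 m and angle between holder's own z axis and vertical below 0.05 rad and linear speed of holder below 0.02 m/s and distance of each of spool_center, tweezers_center, tin_center, flux_center, driver_grip, dish_center from where it was at the start of the episode below 0.03 m); the robot touches nothing.
It fails at once if the holder is lifted or shifted more than 20 mm (distance of holder from where it was at the start of the episode above 0.02 m or height (world z) of holder above 0.008 m or angle between holder's own z axis and vertical above 0.08 rad).
It fails at once if the nut or strap is pinched or forced (over 30 N) (contact force between the fingers and strap above 30 N).
It fails at once if the board is pulled out or lifted (z of board_center in the frame of holder above 0.032 m or horizontal distance between board_center and holder above 0.09 m or horizontal distance between board_center and holder below 0.066 m).
It fails at once if another thing on the bench is moved more than 30 mm (distance of any of spool_center, tweezers_center, tin_center, flux_center, driver_grip, dish_center from where it was at the start of the episode above 0.03 m).
It also fails if it takes over 58 s, if anything falls off the work surface, if the arm or the gripper's body presses on something with over 40 N, if the wrist force passes 120 N, or if a joint passes its speed limit or range.

## Working session

There is one attempt and no reset: what is moved stays moved. The work goes in short steps, Python scripts to look and compute and a tool call to move; the robot and the scene stay as the last step left them, time stands still between calls to the robot, and variables do not carry over. Pictures are saved under pics/ and viewed, at most 10 in all, crops included, and the job is handed in when it is done.

Besides the shell and the picture viewer there is one more tool, called as name(argument=value, ...), one argument or row to a line, values as JSON. apply_moves: Moves the arm, as the interface text tells. Its arguments: {"type":"object","properties":{"motion":{"type":"array"},"grip_force":{"type":"number"}},"required":["motion"]}

```bash
mkdir -p pics; cat > h.py <<'E'
import numpy as np, cv2
from rig import robot
def ray(f,u,v):
    d=np.array([(u-f["cx"])/f["fx"],(v-f["cy"])/f["fy"],1.]); R=np.array(f["R"]); return -R.T@np.array(f["t"]), R.T@d
def onz(f,u,v,z):
    o,d=ray(f,u,v); return o+d*(z-o[2])/d[2]
def proj(f,X):
    c=np.array(f["R"])@X+np.array(f["t"]); return f["fx"]*c[0]/c[2]+f["cx"],f["fy"]*c[1]/c[2]+f["cy"]
E
python3 - <<'E'
from h import *
for n in("top","scene"):
    f=robot.grab_frame(n); cv2.imwrite(f"pics/{n}0.png",f["img"]); print(n,f["fx"],-np.array(f["R"]).T@np.array(f["t"]),np.array(f["R"]).round(2).tolist())
print(robot.read_state())
E
```

```text
top 455.3180778184012 [0.47191973 0.05846743 1.1126724 ] [[-0.02, -1.0, -0.0], [-1.0, 0.02, -0.06], [0.06, 0.0, -1.0]]
scene 366.0212162997845 [0.81848301 0.42153153 0.68772304] [[-0.81, 0.59, 0.02], [0.46, 0.65, -0.61], [-0.37, -0.49, -0.79]]
{'t': 0.1, 'q': array([ 1.14630365,  0.31166531,  0.01398216,  1.51287294, -0.00438536,
        1.31921089, -0.02719617]), 'joint_vel': array([-7.93866039e-05, -1.88987870e-03,  3.92038536e-04, -4.36383284e-03,
        1.15289616e-03, -1.82063848e-03,  5.69854668e-04]), 'effort': array([ 6.01347747e-04, -3.80852723e+01,  1.46765560e-01, -2.31238085e+01,
        1.24481181e-02,  8.15135107e-03,  2.15781398e-06]), 'position': array([ 0.20521624, -0.50961578,  0.24432848]), 'orientation': array([-3.13946902e+00,  1.00235182e-04,  3.82887201e-01]), 'contact_force': array([ 0.29171327,  0.23980862, -0.91232703]), 'ft_torque': array([ 0.00759987, -0.00820617, -0.00086323]), 'gripper_force': 0.0, 'grip_width': 0.9987020402992103}
```

View pics/top0.png

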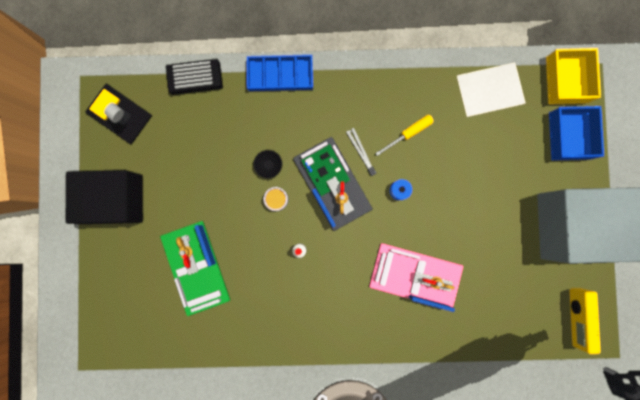

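View pics/scene0.png

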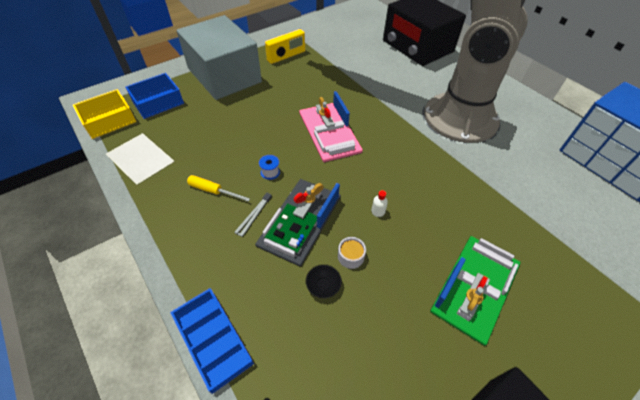

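Candidates for the holder in the top view are black base (335,182), green (195,265) and pink (415,275). The black base with the green board fits the description, so I'm checking it up close.

```bash
python3 - <<'E'
from h import *
f=robot.grab_frame("top"); g=robot.grab_frame("scene")
a=cv2.resize(f["img"][130:240,280:390],None,fx=5,fy=5,interpolation=2)[:550]
b=cv2.resize(g["img"][170:270,250:350],None,fx=5.5,fy=5.5,interpolation=2)
cv2.imwrite("pics/crop.png",cv2.resize(np.hstack([a,b]),(800,400)))
# (scale 400/110 px)
h=cv2.cvtColor(f["img"],cv2.COLOR_BGR2HSV)
def m(lo,hi,box):
    k=cv2.inRange(h,lo,hi); z=np.zeros_like(k); x0,y0,x1,y1=box; z[y0:y1,x0:x1]=k[y0:y1,x0:x1]; return z
for n,lo,hi,z in(("board",(45,100,40),(85,255,255),.025),("fence",(105,100,60),(125,255,255),.059),("red",(0,170,100),(6,255,255),.055),("brass",(8,120,100),(22,255,255),.05)):
    k=m(lo,hi,(285,130,378,235)); c=max(cv2.findContours(k,0,2)[0],key=cv2.contourArea)
    r=cv2.minAreaRect(c); print(n,r,[onz(f,*p,z)[:2].round(3).tolist() for p in [r[0],*cv2.boxPoints(r)]])
E
```

```text
board ((324.79998779296875, 169.89999389648438), (41.551631927490234, 33.73744583129883), 60.2551155090332) [[0.604, 0.046], [0.629, 0.106], [0.668, 0.034], [0.579, -0.013], [0.541, 0.058]]
fence ((323.4135437011719, 207.48841857910156), (43.415897369384766, 5.269936561584473), 60.75117111206055) [[0.513, 0.052], [0.554, 0.081], [0.56, 0.07], [0.471, 0.023], [0.466, 0.034]]
red ((341.5, 188.0), (3.0, 12.0), 0.0) [[0.557, 0.009], [0.543, 0.013], [0.571, 0.012], [0.571, 0.005], [0.543, 0.006]]
brass ((339.7443542480469, 201.5158233642578), (11.9735746383667, 20.785585403442383), 19.653825759887695) [[0.526, 0.014], [0.508, 0.036], [0.554, 0.018], [0.544, -0.008], [0.498, 0.009]]
```

View pics/crop.png

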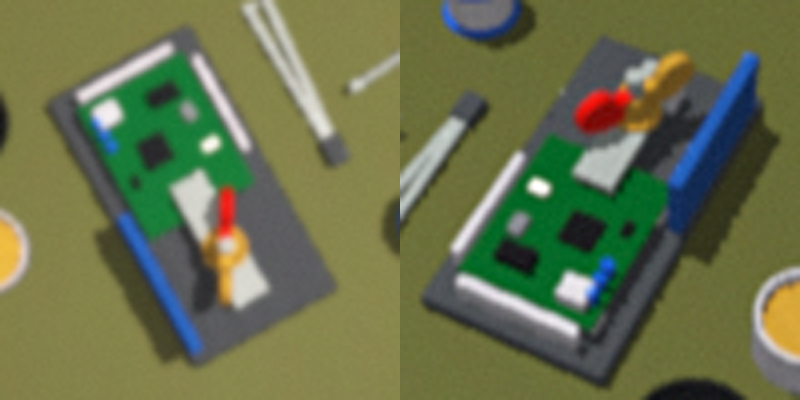

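The close crop shows the true holder: black base, green board, blue fence at lower left. The hub is at top pixel (342,198). The red wing points almost straight up the image, along world +x.

The stud is at about (0.535, 0.009), the holder heading is about 28°, and q is about 0.5.

I'll approach high with the fingers closing.

apply_moves(
  motion=[
    {"grip": 0, "x": 0.0357, "y": -0.0249},
    {"grip": 0, "x": 0.0357, "y": -0.0249},
    {"grip": 0, "x": 0.0357, "y": -0.0249},
    {"grip": 0, "x": 0.0357, "y": -0.0249},
    {"grip": 0, "x": 0.0357, "y": -0.0249},
    {"grip": 0, "x": 0.0357, "y": -0.0249},
    {"grip": 0, "x": 0.0357, "y": -0.0249},
    {"grip": 0, "x": 0.0357, "y": -0.0249},
    {"grip": 0, "x": 0.0357, "y": -0.0249},
    {"grip": 0, "x": 0.0357, "y": -0.0249},
  ],
  grip_force=40,
)

```text
$.motion[0]: bad value
```

apply_moves(
  motion=[
    {"x": 0.0357, "y": -0.0249},
    {"x": 0.0357, "y": -0.0249},
    {"x": 0.0357, "y": -0.0249},
    {"x": 0.0357, "y": -0.0249},
    {"x": 0.0357, "y": -0.0249},
    {"rz": -0.137},
    {"rz": -0.137},
    {"rz": -0.137},
    {"rz": -0.137},
    {"rz": -0.137},
  ],
)

```text
$.motion[0]: bad value
```

apply_moves(
  motion=[
    {"rz": -0.137},
    {"rz": -0.137},
    {"rz": -0.137},
    {"rz": -0.137},
    {"rz": -0.137},
    {"rz": -0.137},
    {"rz": -0.137},
    {"rz": -0.137},
    {"rz": -0.137},
    {"rz": -0.137},
  ],
)

```text
$.motion[0]: bad value
```

apply_moves(
  motion=[
    {"rz": -0.137},
    {"rz": -0.137},
    {"rz": -0.137},
    {"rz": -0.137},
    {"rz": -0.137},
    {"z": 0.04},
    {"z": 0.04},
    {},
  ],
)

```text
$.motion[0]: bad value
```

```bash
python3 - <<'E'
from h import *
s=robot.read_state(); print(s["position"],s["orientation"],s["q"][6],s["grip_width"])
f=robot.grab_frame("wrist"); w=f["img"]; g=robot.grab_frame("top")["img"]
cv2.imwrite("pics/w1.png",w); print(f["fx"],-np.array(f["R"]).T@np.array(f["t"]))
S=np.array([.535,.009,.05]); c=np.array(f["R"])@S+np.array(f["t"]); r=np.hypot(c[0],c[1]); th=np.arctan2(r,c[2]); print("stud px",f["cx"]+f["fx"]*th*c[0]/r,f["cy"]+f["fy"]*th*c[1]/r)
E
```

```text
[ 0.20528765 -0.5098063   0.24462946] [-3.14013494e+00  6.26446553e-05  3.82847425e-01] -0.02719245010556692 1.0007435788580412
309.70691628693146 [ 0.26925723 -0.48476396  0.37316506]
stud px 95.72654750178577 -121.26778371866828
```

View pics/w1.png

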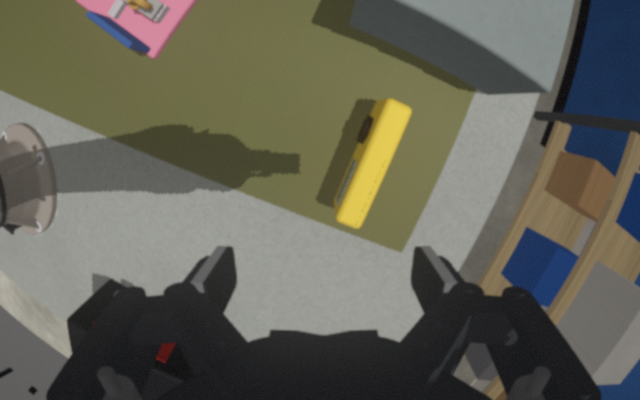

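The calls were refused and nothing moved; the wrist view shows only the open fingers and the pink look-alike at (140,20). I'll try rows with every key given.

apply_moves(
  motion=[
    {"x": 0.0357, "y": -0.0249, "z": 0, "rx": 0, "ry": 0, "rz": 0, "grip": 0},
  ],
  grip_force=40,
)

```text
t: 0.4
position: [0.224, -0.4782, 0.2447]
orientation: [3.14, 0.005, 0.371]
contact_force: [0.3, 0.4, 0.7]
grip_width: 0.855
gripper_force: 0.0
```

apply_moves(
  motion=[
    {"x": 0.0357, "y": -0.0249, "z": 0, "rx": 0, "ry": 0, "rz": 0, "grip": 0},
    {"x": 0.0357, "y": -0.0249, "z": 0, "rx": 0, "ry": 0, "rz": 0, "grip": 0},
    {"x": 0.0357, "y": -0.0249, "z": 0, "rx": 0, "ry": 0, "rz": 0, "grip": 0},
    {"x": 0.0357, "y": -0.0249, "z": 0, "rx": 0, "ry": 0, "rz": 0, "grip": 0},
    {"x": 0.0357, "y": -0.0249, "z": 0, "rx": 0, "ry": 0, "rz": 0, "grip": 0},
    {"x": 0.0357, "y": -0.0249, "z": 0, "rx": 0, "ry": 0, "rz": 0, "grip": 0},
    {"x": 0.0357, "y": -0.0249, "z": 0, "rx": 0, "ry": 0, "rz": 0, "grip": 0},
    {"x": 0.0357, "y": -0.0249, "z": 0, "rx": 0, "ry": 0, "rz": 0, "grip": 0},
    {"x": 0.0357, "y": -0.0249, "z": 0, "rx": 0, "ry": 0, "rz": 0, "grip": 0},
    {"x": 0.0357, "y": -0.0249, "z": 0, "rx": 0, "ry": 0, "rz": 0, "grip": 0},
  ],
)

```text
t: 1.4
position: [0.4681, -0.108, 0.2455]
orientation: [3.141, -0.0, 0.383]
contact_force: [0.3, -1.1, -0.2]
grip_width: 0.002
gripper_force: 0.0
```

apply_moves(
  motion=[
    {"x": 0.0357, "y": -0.0249, "z": 0, "rx": 0, "ry": 0, "rz": 0, "grip": 0},
    {"x": 0.0357, "y": -0.0249, "z": 0, "rx": 0, "ry": 0, "rz": 0, "grip": 0},
    {"x": 0.0357, "y": -0.0249, "z": 0, "rx": 0, "ry": 0, "rz": 0, "grip": 0},
    {"x": 0.0357, "y": -0.0249, "z": 0, "rx": 0, "ry": 0, "rz": 0, "grip": 0},
    {"x": 0, "y": 0, "z": 0, "rx": 0, "ry": 0, "rz": -0.137, "grip": 0},
    {"x": 0, "y": 0, "z": 0, "rx": 0, "ry": 0, "rz": -0.137, "grip": 0},
    {"x": 0, "y": 0, "z": 0, "rx": 0, "ry": 0, "rz": -0.137, "grip": 0},
    {"x": 0, "y": 0, "z": 0, "rx": 0, "ry": 0, "rz": -0.137, "grip": 0},
    {"x": 0, "y": 0, "z": 0, "rx": 0, "ry": 0, "rz": -0.137, "grip": 0},
    {"x": 0, "y": 0, "z": 0, "rx": 0, "ry": 0, "rz": -0.137, "grip": 0},
  ],
)

```text
t: 2.4
position: [0.5626, 0.0361, 0.2451]
orientation: [-3.141, 0.0, 1.21]
contact_force: [0.1, -0.1, 0.4]
grip_width: -0.001
gripper_force: 0.0
```

apply_moves(
  motion=[
    {"x": 0, "y": 0, "z": 0, "rx": 0, "ry": 0, "rz": -0.137, "grip": 0},
    {"x": 0, "y": 0, "z": 0, "rx": 0, "ry": 0, "rz": -0.137, "grip": 0},
    {"x": 0, "y": 0, "z": 0, "rx": 0, "ry": 0, "rz": -0.137, "grip": 0},
    {"x": 0, "y": 0, "z": 0, "rx": 0, "ry": 0, "rz": -0.137, "grip": 0},
    {"x": 0, "y": 0, "z": 0, "rx": 0, "ry": 0, "rz": -0.137, "grip": 0},
    {"x": 0, "y": 0, "z": 0, "rx": 0, "ry": 0, "rz": -0.137, "grip": 0},
    {"x": 0, "y": 0, "z": 0, "rx": 0, "ry": 0, "rz": -0.137, "grip": 0},
    {"x": 0, "y": 0, "z": 0, "rx": 0, "ry": 0, "rz": -0.137, "grip": 0},
    {"x": 0, "y": 0, "z": 0, "rx": 0, "ry": 0, "rz": -0.137, "grip": 0},
    {"x": 0, "y": 0, "z": 0, "rx": 0, "ry": 0, "rz": -0.137, "grip": 0},
  ],
)

```text
t: 3.4
position: [0.5626, 0.036, 0.2452]
orientation: [-3.141, -0.0, 2.58]
contact_force: [-0.1, -0.7, -1.0]
grip_width: -0.004
gripper_force: 0.0
```

apply_moves(
  motion=[
    {"x": 0, "y": 0, "z": 0, "rx": 0, "ry": 0, "rz": -0.137, "grip": 0},
    {"x": 0, "y": 0, "z": 0, "rx": 0, "ry": 0, "rz": -0.137, "grip": 0},
    {"x": 0, "y": 0, "z": 0, "rx": 0, "ry": 0, "rz": -0.137, "grip": 0},
    {"x": 0, "y": 0, "z": 0, "rx": 0, "ry": 0, "rz": -0.137, "grip": 0},
    {"x": 0, "y": 0, "z": 0.04, "rx": 0, "ry": 0, "rz": 0, "grip": 0},
    {"x": 0, "y": 0, "z": 0.04, "rx": 0, "ry": 0, "rz": 0, "grip": 0},
    {"x": 0, "y": 0, "z": 0, "rx": 0, "ry": 0, "rz": 0, "grip": 0},
    {"x": 0, "y": 0, "z": 0, "rx": 0, "ry": 0, "rz": 0, "grip": 0},
  ],
)

```text
t: 4.2
position: [0.5626, 0.0361, 0.1655]
orientation: [3.142, -0.001, 3.123]
contact_force: [1.4, 0.3, 1.0]
grip_width: 0.002
gripper_force: 0.0
```

```bash
python3 - <<'E'
from h import *
s=robot.read_state(); print(s["t"],s["position"],s["orientation"],s["q"][6],s["grip_width"])
f=robot.grab_frame("wrist"); w=f["img"]
cv2.imwrite("pics/w2.png",w)
S=np.array([.535,.009,.05]); c=np.array(f["R"])@S+np.array(f["t"]); r=np.hypot(c[0],c[1]); th=np.arctan2(r,c[2]); print("stud px",f["cx"]+f["fx"]*th*c[0]/r,f["cy"]+f["fy"]*th*c[1]/r)
E
```

```text
4.2 [0.56260719 0.03608336 0.16547691] [ 3.14153932e+00 -9.56589226e-04  3.12254854e+00] 1.0666750205831086 0.002029440491121979
stud px 289.7280299294193 166.34964815675733
```

View pics/w2.png

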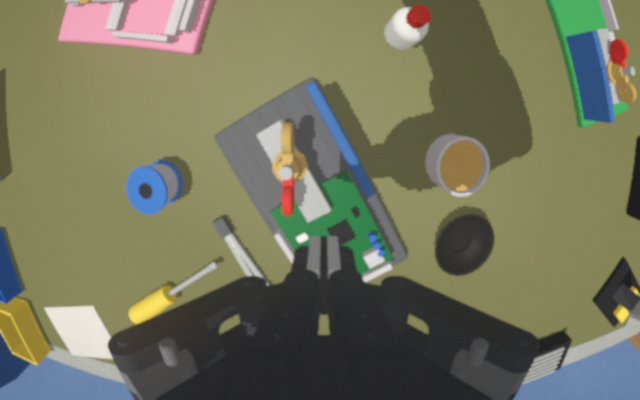

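The wrist view puts the hub at (288,168), against a predicted (290,166). The red wing points down the image to (288,212), and the fingers are shut beside it. I'll descend and come up against the wing.

apply_moves(
  motion=[
    {"x": 0, "y": 0, "z": 0.03, "rx": 0, "ry": 0, "rz": 0, "grip": 0},
    {"x": 0, "y": 0, "z": 0.03, "rx": 0, "ry": 0, "rz": 0, "grip": 0},
    {"x": 0, "y": 0, "z": 0.03, "rx": 0, "ry": 0, "rz": 0, "grip": 0},
    {"x": 0, "y": 0, "z": 0.018, "rx": 0, "ry": 0, "rz": 0, "grip": 0},
    {"x": 0, "y": 0, "z": 0, "rx": 0, "ry": 0, "rz": 0, "grip": 0},
    {"x": 0, "y": -0.004, "z": 0, "rx": 0, "ry": 0, "rz": 0, "grip": 0},
    {"x": 0, "y": -0.004, "z": 0, "rx": 0, "ry": 0, "rz": 0, "grip": 0},
    {"x": 0, "y": -0.004, "z": 0, "rx": 0, "ry": 0, "rz": 0, "grip": 0},
    {"x": 0, "y": 0, "z": 0, "rx": 0, "ry": 0, "rz": 0, "grip": 0},
  ],
)

```text
t: 5.15
position: [0.5638, 0.0238, 0.0587]
orientation: [3.141, 0.003, 3.121]
contact_force: [0.6, 0.4, 0.2]
grip_width: 0.0
gripper_force: 0.0
```

apply_moves(
  motion=[
    {"x": -0.0018, "y": -0.0039, "z": 0, "rx": 0, "ry": 0, "rz": 0.14, "grip": 0},
    {"x": -0.0018, "y": -0.0039, "z": 0, "rx": 0, "ry": 0, "rz": 0.14, "grip": 0},
    {"x": -0.0018, "y": -0.0039, "z": 0, "rx": 0, "ry": 0, "rz": 0.14, "grip": 0},
    {"x": -0.0018, "y": -0.0039, "z": 0, "rx": 0, "ry": 0, "rz": 0.14, "grip": 0},
    {"x": -0.0018, "y": -0.0039, "z": 0, "rx": 0, "ry": 0, "rz": 0.14, "grip": 0},
  ],
)

```text
t: 5.65
position: [0.567, 0.0042, 0.0581]
orientation: [3.137, 0.002, 2.418]
contact_force: [1.8, 0.8, -1.8]
grip_width: 0.0
gripper_force: 1.3
```

```bash
cat >> h.py <<'E'
def rel(S=(.535,.009)):
    s=robot.read_state(); p=s["position"]; y=s["orientation"][2]; d=np.array(S)-p[:2]
    print("t",s["t"],"z",p[2],"yaw",y,"S in tool mm",1e3*(d@[np.cos(y),np.sin(y)]),1e3*(d@[np.sin(y),-np.cos(y)]),s["contact_force"],"q",s["q"].round(2))
E
python3 - <<'E'
from h import *
rel()
f=robot.grab_frame("wrist"); cv2.imwrite("pics/w3.png",f["img"])
E
```

```text
t 5.65 z 0.05813172394945341 yaw 2.41755967092305 S in tool mm 27.16708274147441 -17.645409046031467 [ 1.75969809  0.81588452 -1.81131045] q [ 0.46  0.63 -0.71  1.69  0.47  1.    0.43]
```

View pics/w3.png

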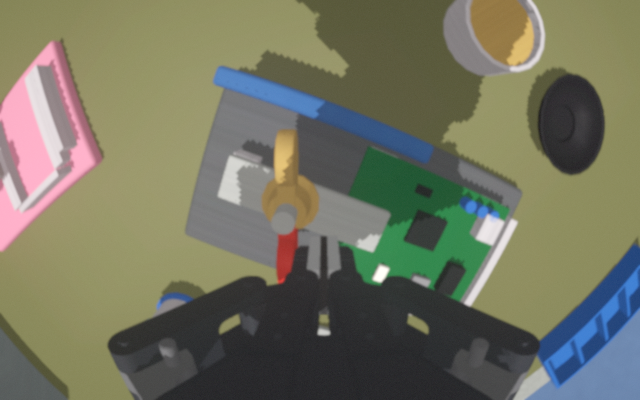

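The wrist view shows the red wing (287,255) flush against the left finger and turned with it, so contact is good. I'll continue the stroke.

apply_moves(
  motion=[
    {"x": -0.0019, "y": -0.0039, "z": 0, "rx": 0, "ry": 0, "rz": 0.14, "grip": 0},
    {"x": -0.0019, "y": -0.0039, "z": 0, "rx": 0, "ry": 0, "rz": 0.14, "grip": 0},
    {"x": -0.0019, "y": -0.0039, "z": 0, "rx": 0, "ry": 0, "rz": 0.14, "grip": 0},
    {"x": -0.0019, "y": -0.0039, "z": 0, "rx": 0, "ry": 0, "rz": 0.14, "grip": 0},
    {"x": -0.0019, "y": -0.0039, "z": 0, "rx": 0, "ry": 0, "rz": 0.14, "grip": 0},
    {"x": -0.0019, "y": -0.0039, "z": 0, "rx": 0, "ry": 0, "rz": 0.14, "grip": 0},
    {"x": -0.0019, "y": -0.0039, "z": 0, "rx": 0, "ry": 0, "rz": 0.14, "grip": 0},
    {"x": -0.0019, "y": -0.0039, "z": 0, "rx": 0, "ry": 0, "rz": 0.14, "grip": 0},
    {"x": 0, "y": 0, "z": 0, "rx": 0, "ry": 0, "rz": 0, "grip": 0},
  ],
)

```text
t: 6.6
position: [0.5433, -0.0206, 0.0579]
orientation: [3.14, -0.0, 1.305]
contact_force: [1.6, 0.1, -1.0]
grip_width: -0.001
gripper_force: 0.7
```

```bash
python3 - <<'E'
from h import *
rel()
f=robot.grab_frame("wrist"); cv2.imwrite("pics/w4.png",f["img"][100:340,160:480])
E
```

```text
t 6.6 z 0.05794953865253386 yaw 1.304921338947295 S in tool mm 26.34922658581291 -15.773590579626479 [ 1.6336476   0.12450753 -1.00199339] q [ 0.35  0.52 -0.46  1.76  0.28  0.93 -0.49]
```

View pics/w4.png

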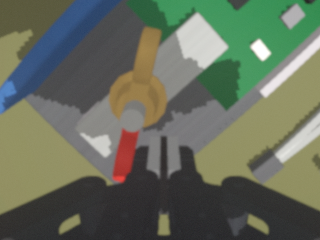

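The wing (red at crop (125,155)) is still beside the finger and leads it slightly, and the forces are tiny. Next is the rest of stroke one.

apply_moves(
  motion=[
    {"x": -0.0019, "y": -0.0039, "z": 0, "rx": 0, "ry": 0, "rz": 0.14, "grip": 0},
    {"x": -0.0019, "y": -0.0039, "z": 0, "rx": 0, "ry": 0, "rz": 0.14, "grip": 0},
    {"x": -0.0019, "y": -0.0039, "z": 0, "rx": 0, "ry": 0, "rz": 0.14, "grip": 0},
    {"x": -0.0019, "y": -0.0039, "z": 0, "rx": 0, "ry": 0, "rz": 0.14, "grip": 0},
    {"x": -0.0019, "y": -0.0039, "z": 0, "rx": 0, "ry": 0, "rz": 0.14, "grip": 0},
    {"x": -0.0019, "y": -0.0039, "z": 0, "rx": 0, "ry": 0, "rz": 0.14, "grip": 0},
    {"x": -0.0019, "y": -0.0039, "z": 0, "rx": 0, "ry": 0, "rz": 0.14, "grip": 0},
    {"x": 0, "y": 0, "z": 0, "rx": 0, "ry": 0, "rz": 0, "grip": 0},
  ],
)

```text
t: 7.45
position: [0.5142, -0.0139, 0.0575]
orientation: [3.141, 0.0, 0.327]
contact_force: [1.2, -0.5, 0.1]
grip_width: -0.003
gripper_force: 0.5
```

```bash
python3 - <<'E'
from h import *
rel()
E
```

```text
t 7.45 z 0.05750272227318572 yaw 0.3268841151358024 S in tool mm 27.0563474502851 -15.018488245319682 [ 1.2149604  -0.50592789  0.070111  ] q [ 0.18  0.44 -0.24  1.84  0.13  0.87 -1.37]
```

apply_moves(
  motion=[
    {"x": -0.0019, "y": -0.0039, "z": 0, "rx": 0, "ry": 0, "rz": 0.14, "grip": 0},
    {"x": -0.0019, "y": -0.0039, "z": 0, "rx": 0, "ry": 0, "rz": 0.14, "grip": 0},
    {"x": -0.0019, "y": -0.0039, "z": 0, "rx": 0, "ry": 0, "rz": 0.14, "grip": 0},
    {"x": -0.0019, "y": -0.0039, "z": 0, "rx": 0, "ry": 0, "rz": 0.14, "grip": 0},
    {"x": -0.0019, "y": -0.0039, "z": 0, "rx": 0, "ry": 0, "rz": 0.14, "grip": 0},
    {"x": -0.0019, "y": -0.0039, "z": 0, "rx": 0, "ry": 0, "rz": 0.14, "grip": 0},
    {"x": 0, "y": 0.006, "z": 0, "rx": 0, "ry": 0, "rz": 0, "grip": 0},
    {"x": 0, "y": 0, "z": -0.03, "rx": 0, "ry": 0, "rz": 0, "grip": 0},
    {"x": 0, "y": 0, "z": -0.03, "rx": 0, "ry": 0, "rz": 0, "grip": 0},
    {"x": 0, "y": 0, "z": 0, "rx": 0, "ry": 0, "rz": 0, "grip": 0},
  ],
)

```text
t: 8.45
position: [0.5037, 0.004, 0.1211]
orientation: [-3.138, -0.006, -0.511]
contact_force: [0.4, 0.8, -0.2]
grip_width: 0.001
gripper_force: 0.0
```

```bash
python3 - <<'E'
from h import *
rel()
f=robot.grab_frame("wrist"); a=f["img"][60:340,130:510]
g=robot.grab_frame("top")["img"]; b=cv2.resize(g[130:240,280:390],(280,280))
cv2.imwrite("pics/w5.png",np.hstack([a,b]))
E
```

```text
t 8.45 z 0.12107280102168634 yaw -0.5105654713362011 S in tool mm 24.85143506262595 -19.690597154142807 [ 0.43092145  0.82133033 -0.21272024] q [ 0.01  0.32 -0.06  1.82  0.02  0.99 -2.14]
```

View pics/w5.png

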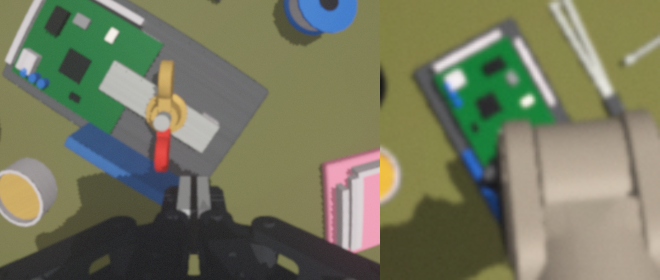

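The wrist view shows the red wing pointing along the tool at (161,150) and the brass wing opposite at (165,75), so q is about 4.2. The board and holder haven't moved. I'll go over to the brass wing for stroke two.

apply_moves(
  motion=[
    {"x": 0.0261, "y": -0.0217, "z": 0, "rx": 0, "ry": 0, "rz": 0, "grip": 0},
    {"x": 0.0261, "y": -0.0217, "z": 0, "rx": 0, "ry": 0, "rz": 0, "grip": 0},
    {"x": 0, "y": 0, "z": 0, "rx": 0, "ry": 0, "rz": -0.142, "grip": 0},
    {"x": 0, "y": 0, "z": 0, "rx": 0, "ry": 0, "rz": -0.142, "grip": 0},
    {"x": 0, "y": 0, "z": 0, "rx": 0, "ry": 0, "rz": -0.142, "grip": 0},
    {"x": 0, "y": 0, "z": 0, "rx": 0, "ry": 0, "rz": -0.142, "grip": 0},
    {"x": 0, "y": 0, "z": 0, "rx": 0, "ry": 0, "rz": -0.142, "grip": 0},
    {"x": 0, "y": 0, "z": 0, "rx": 0, "ry": 0, "rz": -0.142, "grip": 0},
    {"x": 0, "y": 0, "z": 0, "rx": 0, "ry": 0, "rz": -0.142, "grip": 0},
    {"x": 0, "y": 0, "z": 0, "rx": 0, "ry": 0, "rz": -0.142, "grip": 0},
  ],
)

```text
t: 9.55
position: [0.566, 0.0157, 0.1153]
orientation: [-3.139, 0.004, 0.628]
contact_force: [-0.1, -0.7, -0.2]
grip_width: -0.005
gripper_force: 0.0
```

apply_moves(
  motion=[
    {"x": 0, "y": 0, "z": 0, "rx": 0, "ry": 0, "rz": -0.142, "grip": 0},
    {"x": 0, "y": 0, "z": 0, "rx": 0, "ry": 0, "rz": -0.142, "grip": 0},
    {"x": 0, "y": 0, "z": 0, "rx": 0, "ry": 0, "rz": -0.142, "grip": 0},
    {"x": 0, "y": 0, "z": 0, "rx": 0, "ry": 0, "rz": -0.142, "grip": 0},
    {"x": 0, "y": 0, "z": 0, "rx": 0, "ry": 0, "rz": -0.142, "grip": 0},
    {"x": 0, "y": 0, "z": 0, "rx": 0, "ry": 0, "rz": -0.142, "grip": 0},
    {"x": 0, "y": 0, "z": 0, "rx": 0, "ry": 0, "rz": -0.142, "grip": 0},
    {"x": 0, "y": 0, "z": 0, "rx": 0, "ry": 0, "rz": -0.142, "grip": 0},
    {"x": 0, "y": 0, "z": 0, "rx": 0, "ry": 0, "rz": -0.142, "grip": 0},
    {"x": 0, "y": 0, "z": 0, "rx": 0, "ry": 0, "rz": -0.142, "grip": 0},
  ],
)

```text
t: 10.55
position: [0.5661, 0.0157, 0.1154]
orientation: [-3.138, -0.002, 2.049]
contact_force: [-0.5, -0.2, -0.2]
grip_width: -0.001
gripper_force: 0.0
```

apply_moves(
  motion=[
    {"x": 0, "y": 0, "z": 0, "rx": 0, "ry": 0, "rz": -0.142, "grip": 0},
    {"x": 0, "y": 0, "z": 0, "rx": 0, "ry": 0, "rz": -0.142, "grip": 0},
    {"x": 0, "y": 0, "z": 0, "rx": 0, "ry": 0, "rz": -0.142, "grip": 0},
    {"x": 0, "y": 0, "z": 0, "rx": 0, "ry": 0, "rz": -0.142, "grip": 0},
    {"x": 0, "y": 0, "z": 0, "rx": 0, "ry": 0, "rz": 0, "grip": 0},
    {"x": 0, "y": 0, "z": 0, "rx": 0, "ry": 0, "rz": 0, "grip": 0},
  ],
)

```text
t: 11.15
position: [0.5667, 0.0157, 0.1161]
orientation: [-3.141, -0.002, 2.606]
contact_force: [0.7, 0.0, 0.1]
grip_width: 0.001
gripper_force: 0.0
```

```bash
python3 - <<'E'
from h import *
rel()
f=robot.grab_frame("wrist"); cv2.imwrite("pics/w6.png",f["img"][60:340,130:510])
E
```

```text
t 11.15 z 0.11607280955996743 yaw 2.605621182605098 S in tool mm 23.822847175191317 -21.96115008848704 [0.65309897 0.00293169 0.07623861] q [ 0.46  0.56 -0.74  1.62  0.41  1.12  0.65]
```

View pics/w6.png

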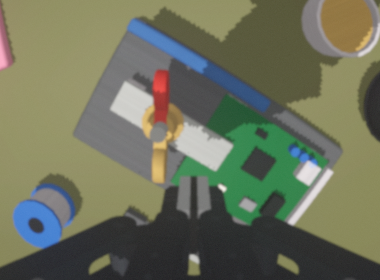

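The brass wing (159,165) is to the left of the fingers, with clear room to descend. I'll go down, make contact and stroke.

apply_moves(
  motion=[
    {"x": -0.003, "y": 0.001, "z": 0.02, "rx": 0, "ry": 0, "rz": 0, "grip": 0},
    {"x": 0, "y": 0, "z": 0.02, "rx": 0, "ry": 0, "rz": 0, "grip": 0},
    {"x": 0, "y": 0, "z": 0.019, "rx": 0, "ry": 0, "rz": 0, "grip": 0},
    {"x": 0, "y": 0, "z": 0, "rx": 0, "ry": 0, "rz": 0, "grip": 0},
    {"x": 0, "y": -0.004, "z": 0, "rx": 0, "ry": 0, "rz": 0, "grip": 0},
    {"x": 0, "y": -0.004, "z": 0, "rx": 0, "ry": 0, "rz": 0, "grip": 0},
    {"x": 0, "y": 0, "z": 0, "rx": 0, "ry": 0, "rz": 0, "grip": 0},
  ],
)

```text
t: 11.9
position: [0.5673, 0.0083, 0.0594]
orientation: [3.14, 0.002, 2.606]
contact_force: [0.4, 0.3, 0.1]
grip_width: 0.004
gripper_force: 0.2
```

apply_moves(
  motion=[
    {"x": -0.0019, "y": -0.0039, "z": 0, "rx": 0, "ry": 0, "rz": 0.14, "grip": 0},
    {"x": -0.0019, "y": -0.0039, "z": 0, "rx": 0, "ry": 0, "rz": 0.14, "grip": 0},
    {"x": -0.0019, "y": -0.0039, "z": 0, "rx": 0, "ry": 0, "rz": 0.14, "grip": 0},
    {"x": -0.0019, "y": -0.0039, "z": 0, "rx": 0, "ry": 0, "rz": 0.14, "grip": 0},
    {"x": -0.0019, "y": -0.0039, "z": 0, "rx": 0, "ry": 0, "rz": 0.14, "grip": 0},
    {"x": -0.0019, "y": -0.0039, "z": 0, "rx": 0, "ry": 0, "rz": 0.14, "grip": 0},
    {"x": -0.0019, "y": -0.0039, "z": 0, "rx": 0, "ry": 0, "rz": 0.14, "grip": 0},
    {"x": -0.0019, "y": -0.0039, "z": 0, "rx": 0, "ry": 0, "rz": 0.14, "grip": 0},
    {"x": -0.0019, "y": -0.0039, "z": 0, "rx": 0, "ry": 0, "rz": 0.14, "grip": 0},
    {"x": 0, "y": 0, "z": 0, "rx": 0, "ry": 0, "rz": 0, "grip": 0},
  ],
)

```text
t: 12.9
position: [0.5461, -0.021, 0.0596]
orientation: [3.138, -0.0, 1.347]
contact_force: [1.1, 0.2, -0.1]
grip_width: -0.0
gripper_force: 0.7
```

```bash
python3 - <<'E'
from h import *
rel()
f=robot.grab_frame("wrist"); cv2.imwrite("pics/w7.png",f["img"][60:340,130:510])
E
```

```text
t 12.9 z 0.05961403728516745 yaw 1.3467880975498348 S in tool mm 26.760610332745127 -17.501601313444073 [ 1.13696571  0.19554511 -0.06049364] q [ 0.31  0.51 -0.41  1.75  0.25  0.92 -0.43]
```

View pics/w7.png

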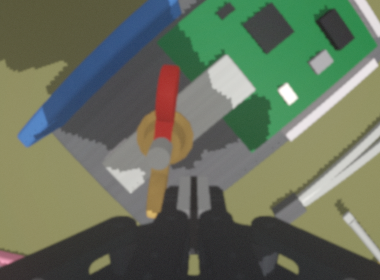

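The brass wing (153,190) is flush and the red wing (168,100) is about 40° short of the strap line. I'll finish slowly, watching force.

apply_moves(
  motion=[
    {"x": -0.0014, "y": -0.0028, "z": 0, "rx": 0, "ry": 0, "rz": 0.1, "grip": 0},
    {"x": -0.0014, "y": -0.0028, "z": 0, "rx": 0, "ry": 0, "rz": 0.1, "grip": 0},
    {"x": -0.0014, "y": -0.0028, "z": 0, "rx": 0, "ry": 0, "rz": 0.1, "grip": 0},
    {"x": -0.0014, "y": -0.0028, "z": 0, "rx": 0, "ry": 0, "rz": 0.1, "grip": 0},
    {"x": -0.0014, "y": -0.0028, "z": 0, "rx": 0, "ry": 0, "rz": 0.1, "grip": 0},
    {"x": 0, "y": 0, "z": 0, "rx": 0, "ry": 0, "rz": 0, "grip": 0},
  ],
)

```text
t: 13.55
position: [0.5303, -0.0216, 0.0591]
orientation: [3.14, -0.001, 0.85]
contact_force: [1.4, -0.9, -0.3]
grip_width: -0.0
gripper_force: 0.8
```

apply_moves(
  motion=[
    {"x": -0.0007, "y": -0.0014, "z": 0, "rx": 0, "ry": 0, "rz": 0.05, "grip": 0},
    {"x": -0.0007, "y": -0.0014, "z": 0, "rx": 0, "ry": 0, "rz": 0.05, "grip": 0},
    {"x": 0, "y": 0, "z": 0, "rx": 0, "ry": 0, "rz": 0, "grip": 0},
  ],
)

```text
t: 13.85
position: [0.5271, -0.0208, 0.0588]
orientation: [3.14, -0.001, 0.75]
contact_force: [2.1, -0.9, 1.4]
grip_width: 0.001
gripper_force: 0.9
```

apply_moves(
  motion=[
    {"x": -0.0007, "y": -0.0014, "z": 0, "rx": 0, "ry": 0, "rz": 0.05, "grip": 0},
    {"x": 0, "y": 0, "z": 0, "rx": 0, "ry": 0, "rz": 0, "grip": 0},
  ],
)

```text
t: 14.05
position: [0.5253, -0.0203, 0.0586]
orientation: [3.141, -0.0, 0.7]
contact_force: [1.9, -1.1, 0.5]
grip_width: 0.002
gripper_force: 0.9
```

```bash
cat >> h.py <<'E'
def wray(f,u,v,z):
    x,y=(u-f["cx"])/f["fx"],(v-f["cy"])/f["fy"]; th=np.hypot(x,y); R=np.array(f["R"]); s=np.sin(th)/max(th,1e-9)
    d=R.T@np.array([x*s,y*s,np.cos(th)]); o=-R.T@np.array(f["t"]); return (o+d*(z-o[2])/d[2])[:2]
def redangle():
    f=robot.grab_frame("wrist"); S=np.array([.535,.009]); h=cv2.cvtColor(f["img"],cv2.COLOR_BGR2HSV)
    k=cv2.inRange(h,(0,150,60),(7,255,255))|cv2.inRange(h,(174,150,60),(180,255,255))
    for c in cv2.findContours(k,0,2)[0]:
        if cv2.contourArea(c)<40: continue
        P=np.array([wray(f,*p,.055) for p in c[:,0]]); m=P.mean(0); d=m-S
        if np.hypot(*d)<.05: 
            t=P[np.argmax(((P-S)**2).sum(1))]-S
            print("red world angle mean/tip",np.degrees(np.arctan2(d[1],d[0])),np.degrees(np.arctan2(t[1],t[0])),np.hypot(*d),np.hypot(*t))
E
python3 - <<'E'
from h import *
rel(); redangle()
E
```

```text
t 14.05 z 0.05858840170307787 yaw 0.6998711292645949 S in tool mm 26.258808235811237 -16.189384388596313 [ 1.86636694 -1.12962851  0.51448715] q [ 0.21  0.46 -0.26  1.81  0.15  0.89 -1.  ]
red world angle mean/tip 24.301677340783904 27.02149278827382 0.022262193424745776 0.03847087251987163
```

apply_moves(
  motion=[
    {"x": -0.0007, "y": -0.0014, "z": 0, "rx": 0, "ry": 0, "rz": 0.05, "grip": 0},
    {"x": 0, "y": 0, "z": 0, "rx": 0, "ry": 0, "rz": 0, "grip": 0},
  ],
)

```text
t: 14.3
position: [0.5239, -0.0198, 0.0585]
orientation: [3.141, -0.0, 0.649]
contact_force: [2.2, -1.5, 1.4]
grip_width: 0.004
gripper_force: 1.1
```

```bash
python3 - <<'E'
from h import *
rel(); redangle()
E
```

```text
t 14.3 z 0.05852275101458341 yaw 0.6489327661695494 S in tool mm 26.245701183414113 -16.301677614008987 [ 2.15774646 -1.48632511  1.37342155] q [ 0.2   0.46 -0.25  1.82  0.14  0.88 -1.04]
red world angle mean/tip 20.270387852717608 25.8992025837753 0.022174678918515264 0.0386873778783261
```

apply_moves(
  motion=[
    {"x": -0.0007, "y": -0.0014, "z": 0, "rx": 0, "ry": 0, "rz": 0.05, "grip": 0},
    {"x": 0, "y": 0, "z": 0, "rx": 0, "ry": 0, "rz": 0, "grip": 0},
  ],
)

```text
t: 14.55
position: [0.523, -0.0198, 0.0586]
orientation: [3.139, -0.001, 0.598]
contact_force: [4.9, -2.4, 0.1]
grip_width: 0.001
gripper_force: 2.1
```

apply_moves(
  motion=[
    {"x": -0.0007, "y": -0.0014, "z": 0, "rx": 0, "ry": 0, "rz": 0.05, "grip": 0},
    {"x": 0, "y": 0, "z": 0, "rx": 0, "ry": 0, "rz": 0, "grip": 0},
  ],
)

```text
t: 14.75
position: [0.5223, -0.0197, 0.0587]
orientation: [3.138, -0.002, 0.548]
contact_force: [4.3, -4.0, -1.3]
grip_width: -0.004
gripper_force: 2.8
```

```bash
python3 - <<'E'
from h import *
rel(); redangle()
E
```

```text
t 14.75 z 0.0586768808522818 yaw 0.5475890295390422 S in tool mm 25.823360377924313 -17.90088593571717 [ 4.29459726 -3.98700844 -1.28712046] q [ 0.18  0.45 -0.23  1.82  0.13  0.88 -1.13]
red world angle mean/tip 23.212652322190163 21.412924465178133 0.021808768990921764 0.038572414178283394
```

Force has risen to about 6 N and the wing has stalled, so it is at the stop. I'll back off, lift clear and verify.

apply_moves(
  motion=[
    {"x": 0, "y": 0.007, "z": 0, "rx": 0, "ry": 0, "rz": 0, "grip": 0},
    {"x": 0, "y": 0, "z": 0, "rx": 0, "ry": 0, "rz": 0, "grip": 0},
    {"x": 0, "y": 0, "z": -0.03, "rx": 0, "ry": 0, "rz": 0, "grip": 0},
    {"x": 0, "y": 0, "z": -0.04, "rx": 0, "ry": 0, "rz": 0, "grip": 0},
    {"x": 0, "y": 0, "z": -0.04, "rx": 0, "ry": 0, "rz": 0, "grip": 0},
    {"x": -0.04, "y": 0, "z": -0.02, "rx": 0, "ry": 0, "rz": 0, "grip": 0},
    {"x": -0.04, "y": 0, "z": 0, "rx": 0, "ry": 0, "rz": 0, "grip": 0},
    {"x": 0, "y": 0, "z": 0, "rx": 0, "ry": 0, "rz": 0, "grip": 0},
    {"x": 0, "y": 0, "z": 0, "rx": 0, "ry": 0, "rz": 0, "grip": 0},
  ],
)

```text
t: 15.7
position: [0.4544, -0.0652, 0.1878]
orientation: [-3.14, 0.002, 0.547]
contact_force: [0.8, -0.1, 0.2]
grip_width: -0.002
gripper_force: 0.0
```

```bash
python3 - <<'E'
from h import *
rel(); redangle()
f=robot.grab_frame("scene"); h=cv2.cvtColor(f["img"],cv2.COLOR_BGR2HSV)
k=cv2.inRange(h,(0,170,80),(7,255,255)); k[:, :250]=0;k[:,350:]=0;k[:170]=0;k[270:]=0
for c in cv2.findContours(k,0,2)[0]:
    if cv2.contourArea(c)>15:
        m=c[:,0].mean(0); P=onz(f,*m,.052)[:2]; d=P-[.535,.009]; print(m,P,np.degrees(np.arctan2(d[1],d[0])),np.hypot(*d))
for n,l,u in(("fence",(105,100,60),(125,255,255)),("board",(45,100,40),(85,255,255))):
    w=robot.grab_frame("wrist"); hw=cv2.cvtColor(w["img"],cv2.COLOR_BGR2HSV)
    for c in cv2.findContours(cv2.inRange(hw,l,u),0,2)[0]:
        if cv2.contourArea(c)>300:
            r=cv2.minAreaRect(np.array([wray(w,*p,.059 if n=="fence" else .025) for p in c[:,0]],np.float32)); print(n,np.round(r[0],3),np.round(r[1],3),r[2])
E
```

```text
t 15.7 z 0.18777794541540116 yaw 0.5466602183013078 S in tool mm 107.43518784035757 -21.50504174607747 [ 0.80007864 -0.10337087  0.21979297] q [ 0.31  0.18 -0.23  1.83  0.05  1.14 -0.96]
red world angle mean/tip 21.233903410566 19.79652388285213 0.021566037724368863 0.03595673241134493
[303.82352941 200.82352941] [0.55873866 0.02127744] 27.347623841728595 0.026725635177183408
fence [ 0.452 -1.079] [0.113 0.328] 5.274935722351074
fence [-0.381  0.332] [0.083 0.797] 64.57050323486328
fence [ 0.618 -0.472] [0.153 0.075] 60.9467887878418
fence [ 0.549 -0.124] [0.043 0.052] 33.70361328125
fence [0.516 0.045] [0.098 0.018] 27.33011817932129
fence [0.443 0.306] [0.096 0.058] 19.761619567871094
board [0.388 0.335] [0.195 0.102] 18.424650192260742
board [0.583 0.032] [0.049 0.08 ] 27.49835777282715
```

The scene camera puts the red wing at 27.3° against a holder axis of about 27.5°. With the stop also felt, I'm handing it in.

```bash
python3 -c "
from rig import robot
print(robot.job_done())"
```

```text
the job is handed in; nothing more can be done
None
```

I turned the wing nut clockwise to its stop in two gentle strokes (about 6 N at most) and handed the job in with the arm clear. The final check put the red wing on the strap line and showed no sign that the holder or board had moved; I did not re-measure the bystanders, and the hand-in gave no verdict.

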